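Secure an ink stone on the cam-locked holding board

ROBOT

A 6-joint arm with a two-finger parallel gripper is mounted at the origin on the work surface; the furniture and walls round the work are solid. World frame = base frame: x ahead of the robot, y to its left, z up, the work surface at z = 0. Lengths are in m, angles in rad, forces in N, time in s.
With the tool pointing down it reaches from about 0.225 to 0.875 m from the base axis. Payload 3.4 kg.
Tool frame: the origin (TCP) lies midway between the tips of the shut fingers; the grasp point (between the pads) lies 19 mm behind it (pinch_z is the distance from the TCP to the grasp point, in m); z points along the fingers, y is the line along which they close (so a half turn about z gives the same grasp; the last joint's range is limited). The gripper opens to 85 mm and grips with 20 to 120 N. Pads are 22 mm wide; open, the fingers measure 114 mm over their backs; the gripper's body (76 mm by 85 mm) begins 54 mm behind the grasp point. The pads swing forward as they close: fully open they stand 13 mm farther back than shut.
Start: joints at [-1.225, 0.276, 1.505, -0, 1.361, -0.121], TCP at [0.259, -0.514, 0.231] pointing down, gripper open.
Joint ranges: [-2.89, 2.89], [-0.75, 2.08], [0.22, 2.7], [-1.18, 4.32], [0.11, 2.71], [-2.7, 2.7]. Speed limits (rad/s): [2.57, 2.57, 3.14, 3.14, 3.14, 3.14].

INTERFACE

Orientations are given as a unit quaternion [w, x, y, z].
In Python, from rig import get_state, get_image, sign_off, pinch_z gives the robot as it stands.
- The arm moves only by the tool send_rows, never from a script. Its argument "steps" is one flat list of numbers, 5 for each row, row after row: the gripper's target within -1 to 1 (fully open at 1, half-way at 0, shut at -1), then the shift along the tool's x, y, z in cm, then the turn about the tool's z in degrees. In form: [gripper, x, y, z, roll, gripper, x, y, z, roll, ...]. A call has 1 to 12 rows; each row shifts and turns the commanded pose from where the row before left it, along the tool's axes as they then stand; what a row does not reach is not made up. A row lasts 1/10 s, in which the tool goes at most 50 mm and 8.59 degrees, less where a joint would pass 70% of its speed; a pose out of reach is approached as far as the arm can. A call is refused whole if a number of a shift passes 5 or a number of a turn 8.59, either way. A call with a gripper value outside its range is refused whole. The fingers move at their own pace and stop on an object; "newtons" is the grip in N (left out, the last holds). Time passes only in rows, so rows that do not move let the fingers close. It gives the time, the measured TCP pose, the force, the opening and the grip force at its end, in the units of the state.
- get_state(): the state, without advancing time (a new reading comes with each control period).
- get_image(name): name is "side" or "top"; returns a dict with "color" (420x560x3 uint8, red, green, blue), "mtx" (3x3 intrinsics, pixels), "T" (4x4, takes a point from camera to world coordinates). Camera axes: x right, y down, z forward; pixel columns grow to the right and rows downward; lengths in m; the calibration is good to about 2 mm. A picture is of the moment at which its call begins. There is no depth.
- sign_off(): hands the job in; it is judged then, once.
The state is a dict: "clock": time; "qpos": joint angles; "qd": joint speeds; "effort": joint torques, N m; "position": TCP position; "ee_rot": TCP orientation; "contact_force": force on the tool from outside, world axes, zero at the start; "moment": the same for the moment, N m; "width": finger opening in m; "gripper_force": force on a finger pad.
Only numpy, scipy, OpenCV 4.12 (cv2) and the standard library are available. Lean on these libraries where they do the work, as an engineer would, in place of code of your own. Each camera call takes 0.05 s, during which the arm holds its last target. There are 200 camera calls.

TASK

Secure the ink stone on the holding board: first push the lever round with your fingertips until the lever points straight at the fence, so that the eccentric cam's low point faces the follower bar, and only then push the slide forward by its upright push plate until its jaw has the stone squarely against the fence. Let the jaw move the stone: do not touch it with the hand or lift it, leave the ink stick lying in its hollow, and leave the other things on the table where they are.

Things in the scene. Friction and masses are not known exactly. Their poses are not given: they have to be found in the camera images.
- holding_board: Plywood board 265 x 140 x 15 mm, fixed to the table; it carries two guide rails, a slide, a cam and a fence. Origin on the table top under the cam's pivot; +x is forward (from the push plate towards the fence), y across, z up. The plywood reaches from x = -100 to 165 mm, its top is at z = 15 mm.
- cam_pivot (a point): Point on the upright axis of the cam, 50 mm above the table; axes as the board's. The cam is an aluminium disc of 26 mm radius, centred 14 mm off this axis towards the lever: it reaches 26 - 14 cos(cam angle) mm back from the axis and stops the slide's follower bar there.
- fence_face (a point): Middle of the fixed fence's face towards the stone, at x = 144 mm, y = 0 of the board, 24 mm above the table; axes as the board's. The fence is a wooden strip 13 mm thick, 112 mm across, its top 37 mm above the table.
- cam (a joint): Angle of the cam and its lever, rad, 0 to 2.0. At 0 (a stop) the lever points along the board's +x, straight at the fence, and the cam's low point faces the follower bar; seen from above, the lever stands clockwise of that by this angle, on the board's -y side; it starts at 1.15 to 1.75. It stays where it is left; turning it takes 0.45 N m (7 N at the fin).
- cam_lever (a point): Middle of the upright grey fin at the end of the lever, 63 mm from the pivot and 64 mm above the table; its x points outwards along the lever, y across it. The fin is 38 mm long along the lever, 10 mm thick, from 44 to 85 mm above the table; the steel lever arm below it is 16 mm wide, 38 to 45 mm above the table.
- follower_slide (a joint): Travel of the wooden slide along the board's x, m, 0 to 0.0255; starts at 0 to 0.005, about 0.024 with the stone clamped, which needs the cam within 0.5 rad of its low point. A frame round the cam: follower bar behind it (inner face 38 mm behind the pivot at 0), tail with push plate, jaw bar in front. Friction 3 N; it stays where it is left.
- push_plate (a point): On the slide: rear face of the upright push plate, mid width, 48 mm above the table; axes as the board's. The plate is 64 mm across, 12 mm thick, from 15 to 67 mm above the table, 86 mm behind the pivot at travel 0; push it along +x. The table and board are clear behind it.
- jaw_face (a point): On the slide: middle of the jaw's front face, 24 mm above the table, 56 mm in front of the pivot at travel 0; axes as the board's. The jaw is 104 mm across, its top 35 mm above the table.
- ink_stone: Loose dark slate ink stone, 64 (x) x 90 (y) x 18 mm, about 0.2 kg, lying on the board between jaw and fence, with its x roughly along the board's x. Origin at the centre of its underside. At the start it lies 4 to 9 mm short of the fence and up to 8 mm off the middle.
- ink_stick: Bystander: black ink stick, 16 x 62 x 9 mm, lying in the hollow of the ink stone; it rides along with it. Its top is about 39 mm above the table. Origin at the centre of its underside.
- eraser: Bystander: eraser, 24 x 58 x 13 mm, on the table to the left, past the fence end of the board; origin at the centre of its underside.
- jar_white: Bystander: glass pigment jar with white lid, 48 mm wide, 61 mm high, close behind the fence; origin at the centre of its underside.
- jar_dark: Bystander: glass pigment jar with dark lid, 46 mm wide, 56 mm high, at the back of the table; origin at the centre of its underside.
- tape_roll: Bystander: roll of masking tape, 100 mm wide, 24 mm high, to the left of the board; origin at the centre of its underside.
Mind the look-alikes: they are no part of the job. What is shaped like the ink_stone but red is not meant.

How it is judged:
By the outcome, as a careful person would: the job done as asked, in the order asked, and still so for the second after the job is handed in, with the robot touching nothing.
It also fails if it takes over 51 s, if anything falls off the work surface, if the arm or the gripper's body presses on something with over 40 N, if the wrist force passes 120 N, or if a joint passes its speed limit or range.

## Working session

There is one attempt and no reset: what is moved stays moved. The work goes in short steps, Python scripts to look and compute and a tool call to move; the robot and the scene stay as the last step left them, time stands still between calls to the robot, and variables do not carry over. Pictures are saved under pics/ and viewed, at most 10 in all, crops included, and the job is handed in when it is done.

Besides the shell and the picture viewer there is one more tool, called after "Request:" in YAML: its name, and indented under it one key for each argument. send_rows: Moves the arm, as the interface text tells. Its arguments: {"type":"object","properties":{"steps":{"type":"array"},"newtons":{"type":"number"}},"required":["steps"]}

```bash
mkdir -p pics; python3 - <<'E'
from rig import *
import cv2,numpy as np
for n in("top","side"):
    d=get_image(n); cv2.imwrite(f"pics/{n}0.png",d["color"][:,:,::-1]); np.savez(f"{n}0.npz",**d)
    print(n,d["mtx"].tolist(),np.round(d["T"],4).tolist())
s=get_state();print(s,pinch_z)
E
```

```text
top [[422.6584238569443, 0.0, 281.71644255394034], [0.0, 422.6584238569443, 216.62875802324615], [0.0, 0.0, 1.0]] [[-0.0188, -0.9798, 0.199, 0.3074], [-0.9998, 0.0184, -0.0038, 0.1528], [0.0001, -0.199, -0.98, 0.9309], [0.0, 0.0, 0.0, 1.0]]
side [[522.9723853104168, 0.0, 282.7431993670681], [0.0, 522.9723853104168, 218.88158796703226], [0.0, 0.0, 1.0]] [[-0.9993, -0.0112, -0.035, 0.4928], [0.0267, 0.4322, -0.9014, 1.2304], [0.0253, -0.9017, -0.4316, 0.5613], [0.0, 0.0, 0.0, 1.0]]
{'clock': 0.1, 'qpos': array([-1.22499429e+00,  2.76522023e-01,  1.50599915e+00, -4.08563945e-05,
        1.36066426e+00, -1.20986880e-01]), 'qd': array([ 0.00095993, -0.0007188 , -0.00440791, -0.00073962,  0.00053365,
       -0.00054812]), 'effort': array([ 9.20544917e-04, -4.17698050e+01, -2.46405566e+01, -1.90115288e-04,
        5.79975531e-03, -9.96227357e-06]), 'position': array([ 0.25859516, -0.51305858,  0.23053468]), 'ee_rot': array([-7.89120155e-04,  9.72885629e-01,  2.31285362e-01, -1.09180899e-04]), 'contact_force': array([ 0.50947398,  0.15045391, -0.66627073]), 'moment': array([-0.03177248,  0.06176738, -0.02369476]), 'gripper_force': 0.0, 'width': 0.08541830224523274} 0.0187
```

View pics/top0.png

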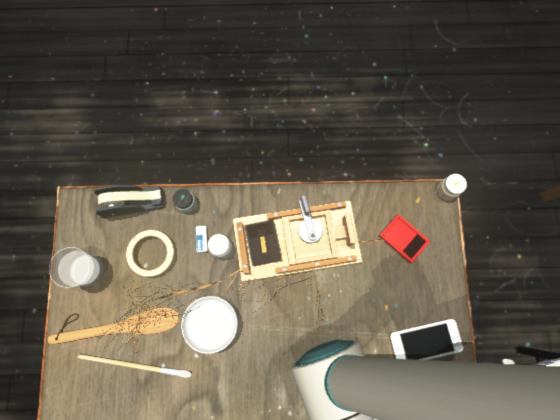

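View pics/side0.png

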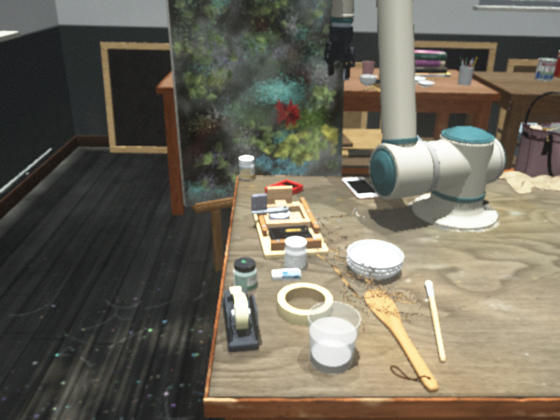

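The top view shows the board at (235–360, 203–278). Its fence is at the left end (world +y), the dark stone at (264,243), the cam disc at (311,231), the lever fin at (304,203) and the push plate at (348,230). There are two candidates for the stone: the dark slate one on the board at (264,243), and a red one on the table at (405,238). The dark one on the board fits the description, and I'll confirm it in an enlarged crop.

```bash
cat >h.py <<'E'
import numpy as np,cv2
def ray(d,u,v,z):
    K,T=d["mtx"],d["T"]; r=T[:3,:3]@np.linalg.solve(K,[u,v,1.]); o=T[:3,3]
    return (o+r*(z-o[2])/r[2])
def proj(d,p):
    T=d["T"]; c=T[:3,:3].T@(np.asarray(p)-T[:3,3]); q=d["mtx"]@c; return q[:2]/q[2]
def crop(d,x0,y0,x1,y1,s,f):
    cv2.imwrite(f,cv2.resize(d["color"][y0:y1,x0:x1,::-1],None,fx=s,fy=s,interpolation=cv2.INTER_CUBIC))
E
python3 - <<'E'
from h import *
t=np.load("top0.npz");s=np.load("side0.npz")
crop(t,225,190,375,290,5,"pics/tc.png")
crop(s,235,170,345,270,6,"pics/sc.png")
E
```

```text
(no output)
```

View pics/tc.png

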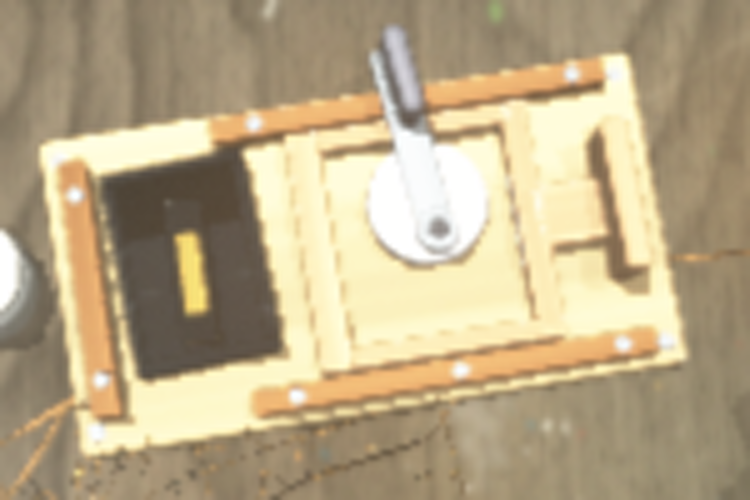

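View pics/sc.png

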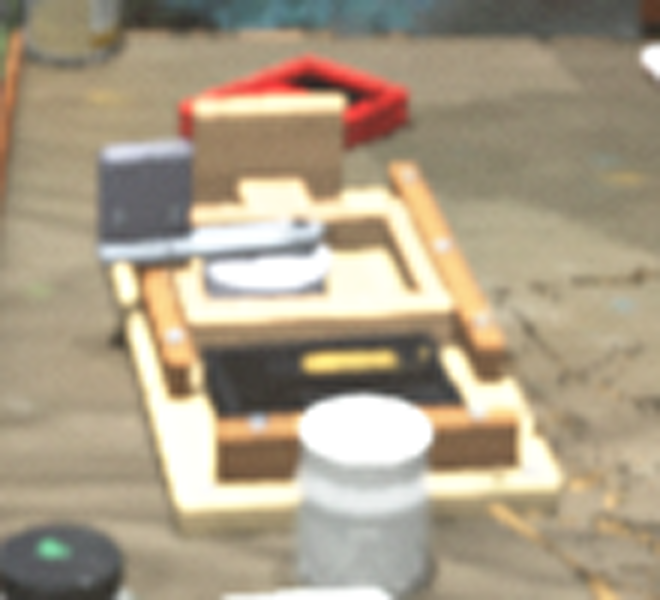

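The crops confirm it. The dark slate stone with the ink stick lies on the board, and the red look-alike lies on the table behind the push plate. In the top crop the board corners are at (40,143), (625,55), (685,360) and (85,455), the pivot is at (438,230), and the fin top runs from (392,28) to (415,115).

```bash
cat >>h.py <<'E'
def tri(a,ua,b,ub):
    A=[];B=[]
    for d,u in((a,ua),(b,ub)):
        r=d["T"][:3,:3]@np.linalg.solve(d["mtx"],[*u,1.]); r/=np.linalg.norm(r); P=np.eye(3)-np.outer(r,r)
        A.append(P);B.append(P@d["T"][:3,3])
    return np.linalg.lstsq(np.vstack(A),np.hstack(B),rcond=None)[0]
E
python3 - <<'E'
from h import *
t=np.load("top0.npz");s=np.load("side0.npz")
T=lambda p:(225+p[0]/5,190+p[1]/5)
S=lambda p:(235+p[0]/6,170+p[1]/6)
W=np.array([ray(t,*T(p),.015)[:2] for p in[(40,143),(625,55),(685,360),(85,455)]])
B=np.array([[165,-70],[-100,-70],[-100,70],[165,70]])/1e3
bc,wc=B.mean(0),W.mean(0)
H=(B-bc).T@(W-wc);th=np.arctan2(H[0,1]-H[1,0],H[0,0]+H[1,1])
R=np.array([[np.cos(th),-np.sin(th)],[np.sin(th),np.cos(th)]])
o=wc-R@bc
print("yaw",np.degrees(th),"origin",o,"resid mm",np.round(1e3*(W-(B@R.T+o)),1).tolist())
np.savez("board.npz",R=R,o=o,th=th)
tb=lambda w:np.round(1e3*((w[:2]-o)@R),1)
print("pivot board",tb(ray(t,*T((438,230)),.047)))
for n,a,b in[("fin out",(392,28),(100,152)),("fin in",(413,113),(190,147)),("plate-",(607,118),(195,103)),("plate+",(640,268),(345,98)),("corner0",(40,143),(182,518)),("corner3",(85,455),(560,478))]:
    p=tri(t,T(a),s,S(b));print(n,p.round(4),tb(p))
b=np.round(1e3*(ray(t,*T((103,178)),.033)[:2]-o)@R,1);print("stone front",b)
E
```

```text
yaw 97.84116331677906 origin [0.44465694 0.08473907] resid mm [[-0.6, -0.8], [-1.6, 1.2], [0.9, 1.3], [1.3, -1.6]]
pivot board [0.2 0.8]
fin out [0.5233 0.1038 0.082 ] [  8.1 -80.5]
fin in [0.4878 0.0961 0.0812] [  5.3 -44.3]
plate- [0.4864 0.0142 0.0667] [-75.6 -31.7]
plate+ [0.4232 0.0035 0.0655] [-77.5  32.4]
corner0 [0.4912 0.2579 0.007 ] [165.2 -69.8]
corner3 [0.3537 0.2373 0.0129] [163.5  69.3]
stone front [137.9 -46. ]
```

```bash
cat >>h.py <<'E'
from scipy.spatial.transform import Rotation as Ro
def st():
    from rig import get_state
    s=get_state();q=s["ee_rot"];R=Ro.from_quat([*q[1:],q[0]]).as_matrix();return s,R
def go(target,yaw=None):
    s,R=st();d=R.T@(np.array(target)-s["position"])*100
    psi=np.degrees(np.arctan2(R[1,0],R[0,0]))
    print("pos",s["position"].round(4),"yaw",psi.round(2),"d cm",d.round(2),"roll",None if yaw is None else round((psi-yaw+180)%360-180,2),"F",s["contact_force"].round(1),"t",s["clock"],"q6",s["qpos"][5].round(2))
def lever(phi,back,r=.063,z=.056):
    b=np.load("board.npz");a=float(b["th"])-phi
    p=b["o"]+r*np.array([np.cos(a),np.sin(a)])-back*np.array([-np.sin(a),np.cos(a)])
    return [*p,z],np.degrees(a)+90
E
echo ok
```

```text
ok
```

Request:
send_rows:
  steps: [-1, 0, 0, 0, -8.5, -1, 0, 0, 0, -8.5, -1, 0, 0, 0, -8.5, -1, 0, 0, 0, -8.5, -1, 0, 0, 0, -8.5, -1, 0, 0, 0, -8.5, -1, 0, 0, 0, -8.5, -1, 0, 0, 0, -8.5, -1, 0, 0, 0, -8.5, -1, 0, 0, 0, 0]
  newtons: 40

```text
clock: 1.1
position: [0.2586, -0.5132, 0.2308]
ee_rot: [-0.0, 0.621, 0.784, 0.0]
contact_force: [0.1, -0.1, 1.1]
width: 0.0004
gripper_force: 0.0
```

```bash
python3 -c "
from h import *
t,y=lever(1.47,.031,z=.2);print(t,y);go(t,y)"
```

```text
[np.float64(0.513184258532986), np.float64(0.06944180543695092), 0.2] 103.61636743254805
pos [ 0.2586 -0.5132  0.2308] yaw 103.23 d cm [50.89 38.11  3.13] roll -0.39 F [ 0.1 -0.1  1.1] t 1.1 q6 -1.46
```

Request:
send_rows:
  steps: [-1, 3.5, 2.7, 0, 0, -1, 3.5, 2.7, 0, 0, -1, 3.5, 2.7, 0, 0, -1, 3.5, 2.7, 0, 0, -1, 3.5, 2.7, 0, 0, -1, 3.5, 2.7, 0, 0, -1, 3.5, 2.7, 0, 0, -1, 3.5, 2.7, 0, 0, -1, 3.5, 2.7, 0, 0, -1, 3.5, 2.7, 0, 0, -1, 3.5, 2.7, 0, 0, -1, 3.5, 2.7, 0, 0]

```text
clock: 2.3
position: [0.4783, -0.0287, 0.2313]
ee_rot: [0.0, 0.622, 0.783, -0.0]
contact_force: [0.1, -1.5, -0.0]
width: -0.0003
gripper_force: 0.0
```

Request:
send_rows:
  steps: [-1, 3, 2, 1, 0, -1, 3, 2, 1, 0, -1, 2.9, 1.7, 1, 0, -1, 0, 0, 0, 0, -1, 0, 0, 0, 0]

```text
clock: 2.8
position: [0.5126, 0.0697, 0.2007]
ee_rot: [-0.0, 0.621, 0.784, -0.001]
contact_force: [-0.5, -0.7, -0.4]
width: -0.0003
gripper_force: 0.0
```

```bash
python3 -c "
from h import *
t,y=lever(1.47,.031);go(t,y)
from rig import get_image
d=get_image('top');p=proj(d,st()[0]['position']).round();print(p)
crop(d,225,190,375,290,5,'pics/t1.png')"
```

```text
pos [0.5126 0.0697 0.2007] yaw 103.23 d cm [-0.03  0.07 14.47] roll -0.39 F [-0.5 -0.7 -0.4] t 2.8 q6 -0.23
[326. 184.]
```

Request:
send_rows:
  steps: [-1, 0, 0, 3, 0, -1, 0, 0, 3, 0, -1, 0, 0, 3, 0, -1, 0, 0, 2, 0, -1, 0, 0, 1.5, 0, -1, 0, 0, 1, 0, -1, 0, 0, 0.9, 0, -1, 0, 0, 0, 0]

```text
clock: 3.65
position: [0.5125, 0.0686, 0.0567]
ee_rot: [-0.0, 0.621, 0.784, -0.0]
contact_force: [0.1, -0.2, -0.3]
width: 0.0001
gripper_force: 0.0
```

```bash
python3 - <<'E'
from h import *
t,y=lever(1.47,.016);go(t,y)
# rows: approach then rotate with lever, round numbers
psi=103.23
p=st()[0]["position"][:2]
rows=[]
for i in range(1,30):
    phi=1.47-.06*(i); tt,yy=lever(max(phi,0),.016)
    if i==1: continue
    q,q0=np.array(lever(max(phi,0),.016)[0][:2]),np.array(lever(max(phi+.06,0),.016)[0][:2])
    a=np.radians(lever(max(phi+.06,0),.016)[1]);
    print(np.round(100*np.array([[np.cos(a),np.sin(a)],[np.sin(a),-np.cos(a)]])@(q-q0),2));break
E
```

```text
pos [0.5125 0.0686 0.0567] yaw 103.17 d cm [1.57 0.07 0.07] roll -0.45 F [ 0.1 -0.2 -0.3] t 3.65 q6 -0.23
[0.38 0.08]
```

Request:
send_rows:
  steps: [-1, 0.5, 0, 0, 0, -1, 0.4, 0.1, 0, 0, -1, 0.4, 0, 0, 0, -1, 0.3, 0, 0, 0, -1, 0.2, 0, 0, 0]

```text
clock: 4.15
position: [0.5107, 0.0856, 0.0579]
ee_rot: [0.002, 0.62, 0.785, -0.001]
contact_force: [1.1, -7.5, 1.4]
width: -0.0001
gripper_force: 3.8
```

Request:
send_rows:
  steps: [-1, 0.38, 0.08, 0, -3.44, -1, 0.38, 0.08, 0, -3.44, -1, 0.38, 0.08, 0, -3.44, -1, 0.38, 0.08, 0, -3.44, -1, 0.38, 0.08, 0, -3.44, -1, 0.38, 0.08, 0, -3.44]

```text
clock: 4.75
position: [0.5069, 0.108, 0.0578]
ee_rot: [0.002, 0.468, 0.884, -0.001]
contact_force: [2.2, -8.4, 1.2]
width: -0.0001
gripper_force: 3.6
```

```bash
python3 - <<'E'
from h import *
t,y=lever(1.47-.36,.016);go(t,y)
from rig import get_image
a=get_image('top');b=get_image('side');np.savez("t1.npz",**a);np.savez("s1.npz",**b)
A=cv2.resize(a["color"][180:290,225:375],None,fx=3,fy=3);B=cv2.resize(b["color"][160:270,235:345],None,fx=3,fy=3)
cv2.imwrite("pics/c1.png",np.hstack([A,B])[:,:,::-1])
E
```

```text
pos [0.5069 0.108  0.0578] yaw 124.15 d cm [-0.02 -0.15  0.18] roll -0.09 F [ 2.2 -8.4  1.2] t 4.75 q6 -0.51
```

View pics/c1.png

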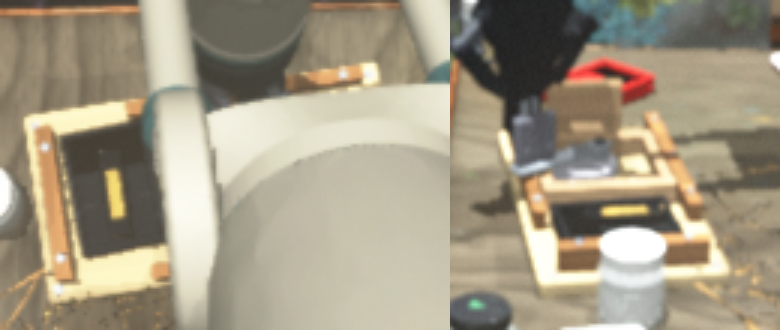

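The side crop shows the shut fingers behind the fin and the lever turning towards the fence. The reaction is about 8 N, as expected. I'll go on.

Request:
send_rows:
  steps: [-1, 0.38, 0.06, 0, -3.44, -1, 0.38, 0.06, 0, -3.44, -1, 0.38, 0.06, 0, -3.44, -1, 0.38, 0.06, 0, -3.44, -1, 0.38, 0.06, 0, -3.44, -1, 0.38, 0.06, 0, -3.44, -1, 0.38, 0.06, 0, -3.44, -1, 0.38, 0.06, 0, -3.44]

```text
clock: 5.65
position: [0.4904, 0.1332, 0.0579]
ee_rot: [0.003, 0.245, 0.97, -0.0]
contact_force: [4.7, -5.6, -1.9]
width: -0.0003
gripper_force: 3.3
```

```bash
python3 - <<'E'
from h import *
t,y=lever(1.47-.36-.48,.016);go(t,y)
E
```

```text
pos [0.4904 0.1332 0.0579] yaw 151.64 d cm [ 0.13 -0.13  0.19] roll -0.11 F [ 4.7 -5.6 -1.9] t 5.65 q6 -0.94
```

Request:
send_rows:
  steps: [-1, 0.42, 0.06, 0, -3.44, -1, 0.38, 0.06, 0, -3.44, -1, 0.38, 0.06, 0, -3.44, -1, 0.38, 0.06, 0, -3.44, -1, 0.38, 0.06, 0, -3.44, -1, 0.38, 0.06, 0, -3.44, -1, 0.38, 0.06, 0, -3.44, -1, 0.38, 0.06, 0, -3.44, -1, 0.38, 0.06, 0, -3.44]

```text
clock: 6.55
position: [0.4603, 0.1493, 0.0581]
ee_rot: [0.005, -0.022, 1.0, 0.001]
contact_force: [7.3, 2.2, -5.5]
width: 0.0004
gripper_force: 3.4
```

```bash
python3 - <<'E'
from h import *
t,y=lever(0,.016);go(t,y)
E
```

```text
pos [0.4603 0.1493 0.0581] yaw -177.51 d cm [0.84 0.04 0.21] roll -5.35 F [ 7.3  2.2 -5.5] t 6.55 q6 -1.44
```

Request:
send_rows:
  steps: [-1, 0.3, 0.02, 0, -2.7, -1, 0.3, 0.02, 0, -2.6, -1, 0.15, 0, 0, 0, -1, 0, 0, 0, 0]

```text
clock: 6.95
position: [0.4527, 0.15, 0.0584]
ee_rot: [0.005, -0.066, 0.998, 0.001]
contact_force: [4.9, 4.8, -3.1]
width: -0.0002
gripper_force: 3.2
```

```bash
python3 - <<'E'
from h import *
t,y=lever(0,.016);go(t,y)
E
```

```text
pos [0.4527 0.15   0.0584] yaw -172.39 d cm [ 0.09 -0.05  0.24] roll -0.23 F [ 4.9  4.8 -3.1] t 6.95 q6 -1.53
```

Request:
send_rows:
  steps: [-1, 0.1, 0, 0, 0, -1, 0.1, 0, 0, 0, -1, 0, 0, 0, 0]

```text
clock: 7.25
position: [0.4522, 0.1498, 0.0585]
ee_rot: [0.006, -0.066, 0.998, 0.002]
contact_force: [8.0, 4.1, -4.1]
width: 0.0002
gripper_force: 4.3
```

Request:
send_rows:
  steps: [-1, 0.1, 0, 0, 0, -1, 0.1, 0, 0, 0, -1, 0, 0, 0, 0]

```text
clock: 7.55
position: [0.4521, 0.1497, 0.0587]
ee_rot: [0.008, -0.066, 0.998, 0.002]
contact_force: [11.3, 4.1, -7.8]
width: 0.0003
gripper_force: 5.9
```

```bash
python3 - <<'E'
from h import *
t,y=lever(0,.016);go(t,y)
E
```

```text
pos [0.4521 0.1497 0.0587] yaw -172.38 d cm [ 0.03 -0.04  0.27] roll -0.22 F [11.3  4.1 -7.8] t 7.55 q6 -1.53
```

Request:
send_rows:
  steps: [-1, 0.15, 0, 0, 0, -1, 0, 0, 0, 0, -1, -1, 0, 0, 0, -1, -2, 0, 0, 0, -1, 0, 0, -4, 0, -1, 0, 0, -4, 0, -1, 0, 0, -4, 0, -1, 0, 0, 0, 8.5, -1, 0, 0, 0, 8.5, -1, 0, 0, 0, 8.5, -1, 0, 0, 0, 8.5, -1, 0, 0, 0, 8.5]

```text
clock: 8.75
position: [0.4721, 0.1514, 0.1773]
ee_rot: [-0.0, 0.302, 0.953, -0.0]
contact_force: [0.5, -0.3, -0.6]
width: 0.0002
gripper_force: 0.0
```

Request:
send_rows:
  steps: [-1, 0, 0, 0, 8.5, -1, 0, 0, 0, 8.5, -1, 0, 0, 0, 8.5, -1, 0, 0, 0, 8.5, -1, 0, 0, 0, 8.5, -1, 0, 0, 0, 4.6, -1, 0, 0, 0, 0]

```text
clock: 9.45
position: [0.4721, 0.1514, 0.1772]
ee_rot: [-0.0, 0.655, 0.755, -0.0]
contact_force: [-0.8, -0.3, -0.3]
width: -0.0001
gripper_force: 0.0
```

```bash
python3 - <<'E'
from h import *
b=np.load("board.npz");p=b["o"]+b["R"]@[-.125,0]
go([*p,.042],np.degrees(b["th"]))
E
```

```text
pos [0.4721 0.1514 0.1772] yaw 98.09 d cm [-18.71  -3.7   13.53] roll 0.25 F [-0.8 -0.3 -0.3] t 9.45 q6 0.03
```

Request:
send_rows:
  steps: [-1, -3.8, -0.7, 0, 0, -1, -3.8, -0.8, 0, 0.3, -1, -3.7, -0.7, 0, 0, -1, -3.7, -0.7, 0, 0, -1, -3.7, -0.8, 0, 0, -1, 0, 0, 0, 0, -1, 0, 0, 0, 0]

```text
clock: 10.15
position: [0.4614, -0.0393, 0.1773]
ee_rot: [-0.0, 0.658, 0.753, 0.0]
contact_force: [0.4, -0.1, 0.3]
width: 0.0001
gripper_force: 0.0
```

```bash
python3 - <<'E'
from h import *
b=np.load("board.npz");p=b["o"]+b["R"]@[-.125,0]
go([*p,.042],np.degrees(b["th"]))
from rig import get_image
a=get_image('top');b=get_image('side');np.savez("t2.npz",**a);np.savez("s2.npz",**b)
A=cv2.resize(a["color"][180:290,225:375],None,fx=3,fy=3);B=cv2.resize(b["color"][160:270,235:345],None,fx=3,fy=3)
cv2.imwrite("pics/c2.png",np.hstack([A,B])[:,:,::-1])
E
```

```text
pos [ 0.4614 -0.0393  0.1773] yaw 97.71 d cm [1.000e-02 4.000e-02 1.353e+01] roll -0.13 F [ 0.4 -0.1  0.3] t 10.15 q6 -0.37
```

View pics/c2.png

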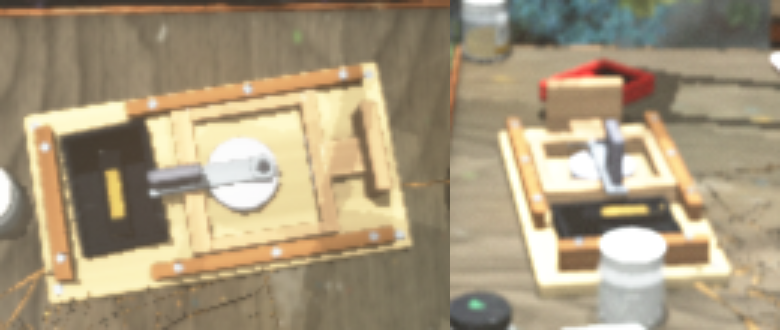

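The lever now points straight at the fence: its fin at (178,180) and pivot at (264,166) line up along the board, and the stone hasn't moved. Next I'll go down behind the push plate.

Request:
send_rows:
  steps: [-1, 0, 0, 3, 0, -1, 0, 0, 3, 0, -1, 0, 0, 3, 0, -1, 0, 0, 2, 0, -1, 0, 0, 1.5, 0, -1, 0, 0, 1, 0, -1, 0, 0, 0, 0]

```text
clock: 10.95
position: [0.4608, -0.0378, 0.0412]
ee_rot: [-0.001, 0.657, 0.754, -0.001]
contact_force: [0.7, -0.7, 0.4]
width: -0.0004
gripper_force: 0.0
```

Request:
send_rows:
  steps: [-1, 0.5, 0, 0, 0, -1, 0.5, 0, 0, 0, -1, 0.5, 0, 0, 0, -1, 0.4, 0, 0, 0, -1, 0.3, 0, 0, 0, -1, 0.3, 0, 0, 0, -1, 0.3, 0, 0, 0, -1, 0.2, 0, 0, 0]

```text
clock: 11.75
position: [0.4576, -0.0092, 0.0423]
ee_rot: [0.0, 0.658, 0.753, -0.0]
contact_force: [0.2, -1.8, 0.6]
width: 0.0002
gripper_force: 1.6
```

```bash
python3 - <<'E'
from h import *
b=np.load("board.npz");p=b["o"]+b["R"]@[-.073,0]
go([*p,.042],np.degrees(b["th"]))
E
```

```text
pos [ 0.4576 -0.0092  0.0423] yaw 97.77 d cm [ 2.18 -0.    0.03] roll -0.07 F [ 0.2 -1.8  0.6] t 11.75 q6 -0.31
```

Request:
send_rows:
  steps: [-1, 0.2, 0, 0, 0, -1, 0.2, 0, 0, 0, -1, 0.2, 0, 0, 0, -1, 0.2, 0, 0, 0, -1, 0.2, 0, 0, 0, -1, 0.2, 0, 0, 0, -1, 0.2, 0, 0, 0, -1, 0.2, 0, 0, 0, -1, 0.2, 0, 0, 0]

```text
clock: 12.65
position: [0.4551, 0.0085, 0.0423]
ee_rot: [0.0, 0.658, 0.753, -0.0]
contact_force: [-0.8, -5.1, 0.9]
width: -0.0002
gripper_force: 1.9
```

Request:
send_rows:
  steps: [-1, 0.1, 0, 0, 0, -1, 0.1, 0, 0, 0, -1, 0.1, 0, 0, 0]

```text
clock: 12.95
position: [0.4547, 0.0115, 0.0423]
ee_rot: [0.0, 0.658, 0.753, -0.0]
contact_force: [-0.4, -4.1, 1.7]
width: 0.0002
gripper_force: 2.0
```

```bash
python3 - <<'E'
from h import *
b=np.load("board.npz");p=b["o"]+b["R"]@[-.073,0]
go([*p,.042],np.degrees(b["th"]))
E
```

```text
pos [0.4547 0.0115 0.0423] yaw 97.77 d cm [0.1  0.   0.03] roll -0.07 F [-0.4 -4.1  1.7] t 12.95 q6 -0.26
```

Request:
send_rows:
  steps: [-1, 0.1, 0, 0, 0, -1, 0.1, 0, 0, 0, -1, 0, 0, 0, 0]

```text
clock: 13.25
position: [0.4546, 0.0127, 0.0423]
ee_rot: [0.001, 0.657, 0.754, -0.001]
contact_force: [-1.4, -7.0, 0.5]
width: 0.0001
gripper_force: 3.4
```

Request:
send_rows:
  steps: [-1, 0.1, 0, 0, 0, -1, 0.1, 0, 0, 0, -1, 0, 0, 0, 0]

```text
clock: 13.55
position: [0.4546, 0.0128, 0.0424]
ee_rot: [0.002, 0.656, 0.754, -0.002]
contact_force: [-1.2, -14.7, 0.7]
width: 0.0003
gripper_force: 7.1
```

Request:
send_rows:
  steps: [-1, 0.1, 0, 0, 0, -1, 0.1, 0, 0, 0, -1, 0, 0, 0, 0, -1, 0, 0, 0, 0]

```text
clock: 13.95
position: [0.4547, 0.0128, 0.0425]
ee_rot: [0.003, 0.656, 0.755, -0.003]
contact_force: [-1.4, -21.9, 0.7]
width: -0.0001
gripper_force: 10.6
```

Request:
send_rows:
  steps: [-1, -1, 0, 0, 0, -1, -2, 0, 0, 0, -1, -2, 0, 0, 0, -1, 0, 0, -4, 0, -1, 0, 0, -4, 0, -1, 0, 0, -4, 0, -1, -3, 0, -2, 0, -1, -3, 0, 0, 0, -1, 0, 0, 0, 0]

```text
clock: 14.85
position: [0.4706, -0.0935, 0.1832]
ee_rot: [0.002, 0.659, 0.752, 0.001]
contact_force: [-0.1, 0.7, -1.1]
width: -0.0001
gripper_force: 0.0
```

```bash
python3 - <<'E'
from h import *
from rig import get_image
a=get_image('top');b=get_image('side');np.savez("t3.npz",**a);np.savez("s3.npz",**b)
A=cv2.resize(a["color"][195:285,225:365],None,fx=5,fy=5,interpolation=cv2.INTER_CUBIC)
cv2.imwrite("pics/c3.png",A[:,:,::-1])
B=cv2.resize(b["color"][170:260,235:345],None,fx=6,fy=6,interpolation=cv2.INTER_CUBIC);cv2.imwrite("pics/c4.png",B[:,:,::-1])
E
```

```text
(no output)
```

View pics/c3.png

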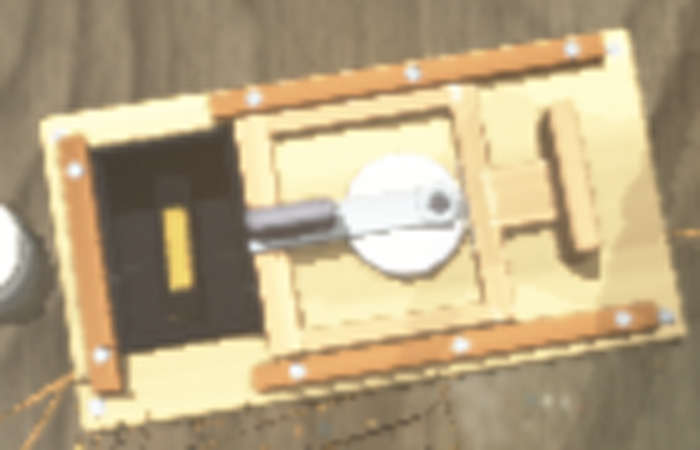

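View pics/c4.png

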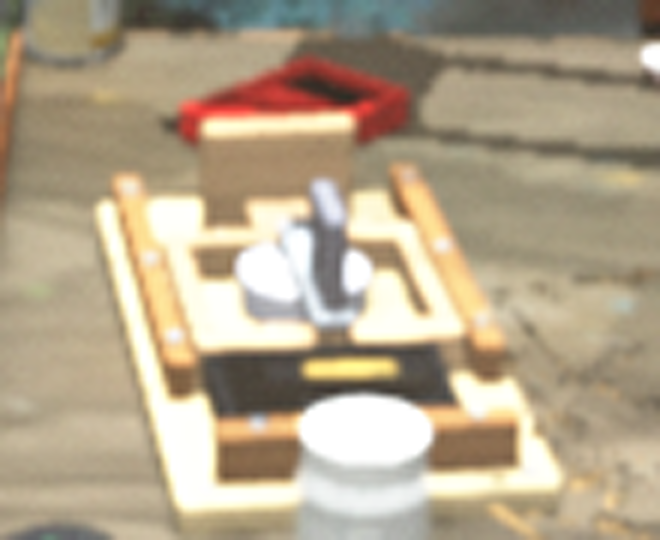

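The stone at (95–265, 125–355) sits flush between the jaw and the fence. The ink stick is still in its hollow and the lever still points at the fence. The hand is clear, so I'm handing in.

```bash
python3 -c "
from rig import *
print(sign_off())"
```

```text
the job is handed in; nothing more can be done
None
```

The ink stone is clamped squarely between jaw and fence, with the lever turned first to point straight at the fence and the slide pushed after; the job was handed in at about 15 s on the clock, and the hand-in gave no verdict.

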